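# Put the rework nozzles on their rack in order of size

### The arm

A 6-joint arm with a two-finger parallel gripper is mounted at the origin on the work surface. World frame = base frame: x ahead of the robot, y to its left, z up, the work surface at z = 0. Lengths are in m, angles in rad, forces in N, time in s.
With the tool pointing down it reaches from about 0.35 to 0.85 m from the base axis. Payload 8.1 kg.
Tool frame: the origin (TCP) lies at the centre of the arm's flange, where the gripper is bolted on; the fingertips stand 186 mm ahead of it and the grasp point (between the pads) lies 167 mm ahead of it (robot.grasp_offset is the distance from the TCP to the grasp point, in m); z points along the fingers, y is the line along which they close (so a half turn about z gives the same grasp; the last joint's range is limited). The gripper opens to 93 mm and grips with 3 to 60 N. Pads are 15 mm wide; open, the fingers measure 128 mm over their backs; the gripper's body (75 mm by 188 mm) begins 65 mm behind the grasp point.
Start: joints at [-1.344, 0.13, 1.488, -0, 1.523, -0.085], TCP at [0.184, -0.571, 0.405] pointing down, gripper open.
Joint ranges: [-2.96, 2.96], [-0.89, 2.26], [0.02, 2.5], [-1.34, 4.48], [0, 2.73], [-2.66, 2.66]. Speed limits (rad/s): [2.39, 2.39, 2.79, 3.14, 3.14, 3.14].

### API

Orientations are given as a rotation vector (axis times angle).
In Python, from plant import robot gives the robot as it stands.
- The arm moves only by the tool drive_tool, never from a script. Its argument "moves" is one flat list of numbers, 7 for each row, row after row: the finger opening in mm, from 0 to 93, then the shift along the tool's x, y, z in mm, then the turn, a rotation vector about the tool's x, y, z in degrees. A call has 1 to 8 rows; each row shifts and turns the commanded pose from where the row before left it, along the tool's axes as they then stand; what a row does not reach is not made up. A row lasts 1/10 s, in which the tool goes at most 50 mm and 8.59 degrees, less where a joint would pass 70% of its speed; a pose out of reach is approached as far as the arm can. A call is refused whole if a number of a shift passes 50 or a number of a turn 8.59, either way. A call with a gripper value outside its range is refused whole. The fingers move at their own pace and stop on an object; "grip_force" is the grip in N (left out, the last holds). Time passes only in rows, so rows that do not move let the fingers close. It gives the time, the measured TCP pose, the force, the opening and the grip force at its end, in the units of the state.
- robot.read_state(): the state, without advancing time (a new reading comes with each control period).
- robot.read_camera(name): name is "scene" or "side" or "wrist"; returns a dict with "color" (400x640x3 uint8, red, green, blue), "depth" (400x640 float32, m along the optical axis (not along the pixel's ray), 0 where there is no reading), "mtx" (3x3 intrinsics, pixels), "dist_coeffs" ([k1, k2, p1, p2, k3] as OpenCV has them; the pictures are not rectified), "R" (3x3) and "t" (3): a world point X has camera coordinates R X + t. Camera axes: x right, y down, z forward; pixel columns grow to the right and rows downward; lengths in m; the calibration is good to about 2 mm. A picture is of the moment at which its call begins.
- robot.close_job(): hands the job in; it is judged then, once.
The state is a dict: "t": time; "q": joint angles; "dq": joint speeds; "joint_torque": joint torques, N m; "tool_pos": TCP position; "orientation": TCP orientation; "force": force on the tool from outside, world axes, zero at the start; "wrist_torque": the same for the moment, N m; "opening": finger opening in m; "gripper_force": force on a finger pad.
Only numpy, scipy, OpenCV 4.12 (cv2) and the standard library are available. Lean on these libraries where they do the work, as an engineer would, in place of code of your own. Each camera call takes 0.05 s, during which the arm holds its last target. There are 200 camera calls.

### The job

Put the four square-hooded hot-air nozzles away on the nozzle rack, each upright in the middle of its own black pad, lined up in order of size: the smallest at the end whose label shows the small square, growing to the largest at the end whose label shows the big square. Leave the circuit board lying among them where it is.

Things in the scene. Friction and masses are not known exactly. Their poses are not given: they have to be found in the camera images.
- nozzle_28: the smallest of four steel hot-air nozzles: square hood 28 x 28 mm in plan at the foot (skirt 13 mm high, then sloping in), above it a round upright collar 24 mm in diameter, from 26 to 52 mm above the foot, with a dark bore. 52 mm high in all, 35 to 126 g. Stands upright. Origin: centre of the underside, z up the collar's axis. Grip it by the collar, from above.
- nozzle_37: the second smallest of four steel hot-air nozzles: square hood 37 x 37 mm in plan at the foot (skirt 13 mm high, then sloping in), above it a round upright collar 24 mm in diameter, from 26 to 52 mm above the foot, with a dark bore. 52 mm high in all, 35 to 126 g. Stands upright. Origin: centre of the underside, z up the collar's axis. Grip it by the collar, from above.
- nozzle_46: the second largest of four steel hot-air nozzles: square hood 46 x 46 mm in plan at the foot (skirt 13 mm high, then sloping in), above it a round upright collar 24 mm in diameter, from 26 to 52 mm above the foot, with a dark bore. 52 mm high in all, 35 to 126 g. Stands upright. Origin: centre of the underside, z up the collar's axis. Grip it by the collar, from above.
- nozzle_55: the largest of four steel hot-air nozzles: square hood 55 x 55 mm in plan at the foot (skirt 13 mm high, then sloping in), above it a round upright collar 24 mm in diameter, from 26 to 52 mm above the foot, with a dark bore. 52 mm high in all, 35 to 126 g. Stands upright. Origin: centre of the underside, z up the collar's axis. Grip it by the collar, from above.
- place_a: one end of the four black round pads in a straight row on the nozzle rack, in sequence a, b, c, d, 78 mm between centres. Pad 60 mm in diameter, top 12 mm above the bench. The rack is a low fixed aluminium plate, 92 x 420 mm, top at 10 mm, with a lip 18 mm high 43 mm behind the row. Origin: centre of the pad's underside, 10 mm above the bench; x across the rack, y along the row.
- place_b: the second of the four black round pads in a straight row on the nozzle rack, in sequence a, b, c, d, 78 mm between centres. Pad 60 mm in diameter, top 12 mm above the bench. The rack is a low fixed aluminium plate, 92 x 420 mm, top at 10 mm, with a lip 18 mm high 43 mm behind the row. Origin: centre of the pad's underside, 10 mm above the bench; x across the rack, y along the row.
- place_c: the third of the four black round pads in a straight row on the nozzle rack, in sequence a, b, c, d, 78 mm between centres. Pad 60 mm in diameter, top 12 mm above the bench. The rack is a low fixed aluminium plate, 92 x 420 mm, top at 10 mm, with a lip 18 mm high 43 mm behind the row. Origin: centre of the pad's underside, 10 mm above the bench; x across the rack, y along the row.
- place_d: the other end of the four black round pads in a straight row on the nozzle rack, in sequence a, b, c, d, 78 mm between centres. Pad 60 mm in diameter, top 12 mm above the bench. The rack is a low fixed aluminium plate, 92 x 420 mm, top at 10 mm, with a lip 18 mm high 43 mm behind the row. Origin: centre of the pad's underside, 10 mm above the bench; x across the rack, y along the row.
- label_small: white label plate, 40 x 40 mm, flat on one end of the rack, showing a small black square (13 mm): the end for the smallest nozzle. The other end has a like plate with a big black square (34 mm): the end for the largest. They may lie either way round. In line with the pads, 63 mm beyond the centre of the end pad. Origin: centre of its underside, 10 mm above the bench.
- board: blue-green circuit board lying loose on the bench among the nozzles, 50 x 70 x 3 mm with parts up to 11 mm high, 50 g; not to be moved. Origin: centre of the underside; long side along its y. An amber flux jar with a black lid (38 mm in diameter, 38 mm high) also stands among the nozzles.
Mind the look-alikes: they are no part of the job. What is shaped like the nozzle_28 but blue, brown or purple is not meant.

How it is judged:
By the outcome, as a careful person would: the job done as asked, in the order asked, and still so for the second after the job is handed in, with the robot touching nothing.
It also fails if it takes over 83 s, if anything falls off the work surface, if the arm or the gripper's body presses on something with over 40 N, if the wrist force passes 120 N, or if a joint passes its speed limit or range.

## Working session

There is one attempt and no reset: what is moved stays moved. The work goes in short steps, Python scripts to look and compute and a tool call to move; the robot and the scene stay as the last step left them, time stands still between calls to the robot, and variables do not carry over. Pictures are saved under pics/ and viewed, at most 14 in all, crops included, and the job is handed in when it is done.

Besides the shell and the picture viewer there is one more tool, called after "Emit:" as name(argument=value, ...) on one line, values as JSON. drive_tool: Moves the arm, as the interface text tells. Its arguments: {"type":"object","properties":{"moves":{"type":"array","items":{"type":"number"}},"grip_force":{"type":"number"}},"required":["moves"]}

```bash
mkdir -p pics; ls; cat > h.py <<'E'
import numpy as np, cv2
from plant import robot
def cam(n):
    c=robot.read_camera(n); c['name']=n; return c
def save(c,f): cv2.imwrite('pics/'+f,c['color'][:,:,::-1])
def ray(c,uv):
    p=cv2.undistortPoints(np.array(uv,float).reshape(-1,1,2),c['mtx'],c['dist_coeffs'])[:,0]
    d=np.c_[p,np.ones(len(p))]@c['R']; o=-c['R'].T@c['t']
    return o,d
def plane(c,uv,z):
    o,d=ray(c,uv); return o+d*((z-o[2])/d[:,2])[:,None]
def cloud(c):
    h,w=c['depth'].shape; vv,uu=np.mgrid[:h,:w]
    o,d=ray(c,np.c_[uu.ravel(),vv.ravel()])
    P=o+d*c['depth'].reshape(-1,1); P[c['depth'].ravel()==0]=np.nan
    return P.reshape(h,w,3)
E
python3 - <<'E'
from h import *
import pickle
cs={}
for n in ['scene','side']:
    c=cam(n); cs[n]=c; save(c,n+'0.png'); print(n,(-c['R'].T@c['t']).round(3))
pickle.dump(cs,open('c0.pkl','wb'))
s=robot.read_state(); print(s['tool_pos'],s['orientation'],s['t'],s['opening'])
E
```

```text
pics
scene [ 0.926 -0.706  0.604]
side [0.319 0.871 0.561]
[ 0.18402289 -0.57087169  0.40380324] [-3.10187437e+00 -4.87528748e-01  1.89674782e-04] 0.1 0.09329936152649033
```

View pics/scene0.png

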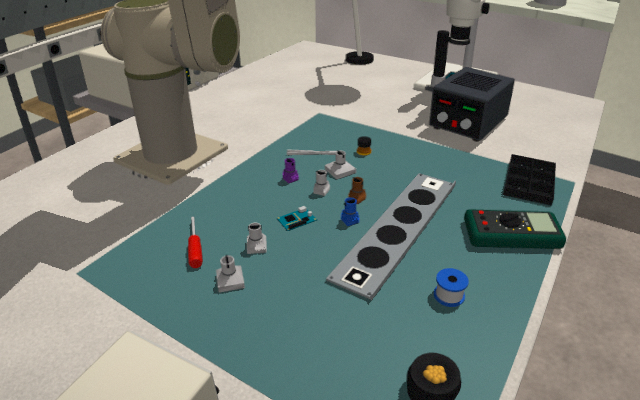

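View pics/side0.png

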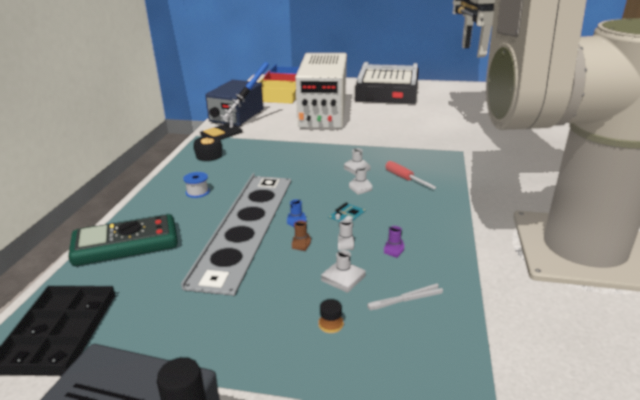

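The scene shows four steel nozzles at about (340,163), (321,182), (256,238) and (229,272). The rack runs from (432,183) to (357,276), with the blue, brown and purple decoys near it. In the side view the nozzles are at (344,268), (346,235), (360,180) and (357,160).

```bash
python3 - <<'E'
from h import *
import pickle
cs=pickle.load(open('c0.pkl','rb'))
c=cs['scene']; hsv=cv2.cvtColor(c['color'],cv2.COLOR_RGB2HSV)
crop=lambda c,u,v,w,h,s: cv2.resize(c['color'][v:v+h,u:u+w,::-1],None,fx=s,fy=s,interpolation=cv2.INTER_CUBIC)
cv2.imwrite('pics/crop0.png',np.vstack([crop(c,200,140,200,150,4)[:, :800]]))
for n,R in (('scene',(320,170,140,130)),('side',(180,170,120,125))):
    c=cs[n]; g=c['color'].max(2); u,v,w,h=R
    m=np.zeros_like(g); m[v:v+h,u:u+w]=(g[v:v+h,u:u+w]<60)
    k,_,st,ce=cv2.connectedComponentsWithStats(m)
    for i in range(1,k):
        if st[i,4]>25: print(n,st[i,4],ce[i].round(1),plane(c,[ce[i]],.012)[0].round(4))
# nozzle tops from depth
for n,pts in (('scene',[(340,155),(321,177),(254,229),(228,264)]),('side',[(344,260),(346,227),(360,173),(357,153)])):
    c=cs[n]; P=cloud(c)
    sat=cv2.cvtColor(c['color'],cv2.COLOR_RGB2HSV)
    for p in pts:
        b=P[p[1]-20:p[1]+30,p[0]-22:p[0]+22].reshape(-1,3)
        d0=plane(c,[p],.05)[0]
        b=b[np.linalg.norm(b[:,:2]-d0[:2],axis=1)<.04]
        t=b[(b[:,2]>.044)&(b[:,2]<.06)]
        f=b[(b[:,2]>.004)&(b[:,2]<.02)]
        print(n,p,d0.round(3),len(t),((t.min(0)+t.max(0))/2).round(3) if len(t) else '',t.max(0).round(3),np.ptp(f,axis=0).round(3) if len(f) else '')
E
```

```text
scene 37 [353.7 191.4] [0.5021 0.0828 0.012 ]
scene 320 [421.3 196.7] [0.6387 0.1426 0.012 ]
scene 371 [407.1 214.4] [0.6391 0.0657 0.012 ]
scene 434 [391.1 234.4] [ 0.6396 -0.0118  0.012 ]
scene 521 [372.9 256.9] [ 0.6401 -0.0899  0.012 ]
scene 158 [356.6 276.5] [ 0.64   -0.1515  0.012 ]
scene 36 [452.2 278.3] [ 0.7864 -0.0674  0.012 ]
side 192 [261.  195.5] [ 0.636 -0.084  0.012]
side 243 [250.8 213.5] [ 0.6352 -0.0061  0.012 ]
side 307 [239.  233.9] [0.6349 0.0718 0.012 ]
side 387 [225.8 257.1] [0.6341 0.1495 0.012 ]
scene (340, 155) [0.426 0.15  0.05 ] 67 [0.422 0.159 0.048] [0.435 0.172 0.053] [0.071 0.062 0.016]
scene (321, 177) [0.441 0.044 0.05 ] 79 [0.431 0.059 0.048] [0.444 0.072 0.053] [0.028 0.034 0.016]
scene (254, 229) [ 0.434 -0.178  0.05 ] 114 [ 0.43  -0.172  0.048] [ 0.442 -0.16   0.053] [0.05  0.05  0.016]
scene (228, 264) [ 0.458 -0.278  0.05 ] 122 [ 0.449 -0.273  0.049] [ 0.462 -0.261  0.053] [0.062 0.063 0.016]
side (344, 260) [0.415 0.174 0.05 ] 146 [0.419 0.16  0.049] [0.431 0.173 0.054] [0.07  0.059 0.016]
side (346, 227) [0.426 0.072 0.05 ] 117 [0.428 0.061 0.049] [0.44  0.074 0.054] [0.035 0.045 0.016]
side (360, 173) [ 0.427 -0.152  0.05 ] 75 [ 0.428 -0.169  0.049] [ 0.44  -0.157  0.053] [0.051 0.057 0.016]
side (357, 153) [ 0.446 -0.258  0.05 ] 63 [ 0.449 -0.27   0.05 ] [ 0.46  -0.255  0.055] [0.064 0.037 0.016]
```

View pics/crop0.png

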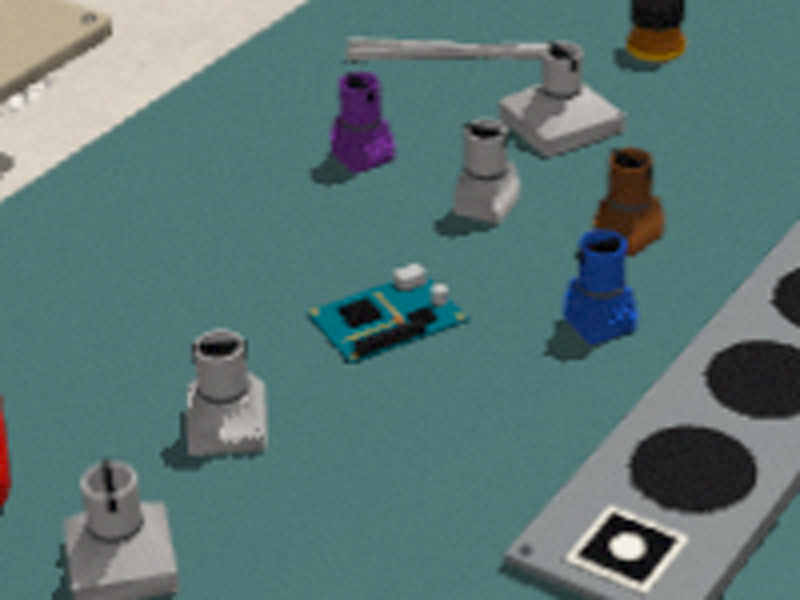

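The label at the near (−y) end shows the big square, so the +y end is for the smallest. By footprint, nozzle_55 is at (0.42,0.16), nozzle_28 at (0.43,0.06), nozzle_37 at (0.43,-0.17) and nozzle_46 at (0.449,-0.272). Setting out.

Emit:
drive_tool(moves=[60, 0, 0, 0, 0, 0, 5.95, 60, 0, 0, 0, 0, 0, 5.95, 60, 0, 0, 0, 0, 0, 5.95, 60, 33, -37, 0, 0, 0, 0, 60, 33, -37, 0, 0, 0, 0, 60, 33, -37, 0, 0, 0, 0, 60, 33, -37, 0, 0, 0, 0], grip_force=25)

```text
t: 0.8
tool_pos: [0.3168, -0.4214, 0.4042]
orientation: [-3.141, 0.001, 0.001]
force: [0.5, -0.4, 0.0]
opening: 0.0599
gripper_force: 0.0
```

Emit:
drive_tool(moves=[60, 33, -37, 0, 0, 0, 0, 60, 33, -37, 0, 0, 0, 0, 60, 33, -37, 0, 0, 0, 0, 60, 33, -37, 0, 0, 0, 0, 60, 0, 0, 0, 0, 0, 0])

```text
t: 1.3
tool_pos: [0.4509, -0.2705, 0.4044]
orientation: [-3.14, -0.01, -0.001]
force: [-0.5, -0.8, 0.1]
opening: 0.0595
gripper_force: 0.0
```

```bash
python3 - <<'E'
from h import *
s=robot.read_state(); print(s['t'],s['tool_pos'].round(4),s['orientation'].round(3),s['opening'],s['q'].round(2))
c=cam('wrist'); save(c,'w1.png'); print((-c['R'].T@c['t']).round(3))
from scipy.spatial.transform import Rotation as R
print(R.from_rotvec(s['orientation']).as_matrix().round(3))
P=cloud(c); m=(P[...,2]>.046)&(P[...,2]<.058)
k,_,st,ce=cv2.connectedComponentsWithStats(m.astype(np.uint8))
for i in range(1,k):
    if st[i,4]>60:
        q=P[_==i]; print(st[i],((q.min(0)+q.max(0))/2).round(4),np.ptp(q,axis=0).round(3))
E
```

```text
1.3 [ 0.4509 -0.2705  0.4044] [-3.14e+00 -1.00e-02 -1.00e-03] 0.05951546479150731 [-0.64 -0.07  1.69  0.    1.52  0.93]
[ 0.523 -0.27   0.385]
[[ 1.     0.007  0.001]
 [ 0.007 -1.     0.002]
 [ 0.001 -0.002 -1.   ]]
[ 514    3   37  128 1579] [ 0.5879 -0.5018  0.052 ] [0.127 0.032 0.012]
[ 71 102  27  22 354] [ 0.5403 -0.0011  0.0505] [0.023 0.026 0.009]
[ 12 126  27  22 430] [0.5134 0.076  0.0506] [0.024 0.025 0.009]
[310 181  20  21 195] [ 0.4504 -0.271   0.0504] [0.024 0.023 0.009]
[ 42 194  24  22 371] [0.4308 0.0604 0.0503] [0.026 0.024 0.008]
[228 197  21  20 241] [ 0.4302 -0.1708  0.0503] [0.023 0.024 0.009]
```

View pics/w1.png

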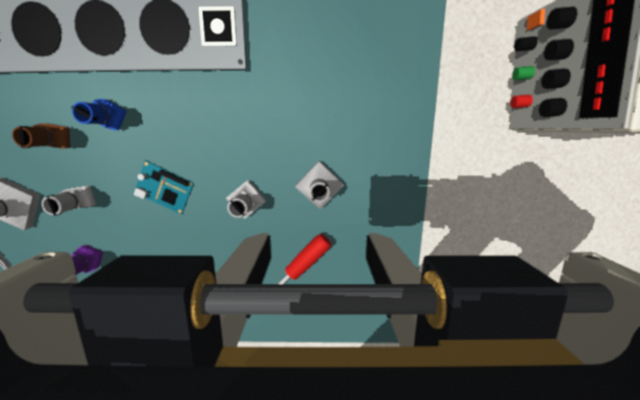

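The wrist view agrees: nozzle_46 is at pixel (320,190), within 1 mm of under the tool, and its skirt is turned about 45°. nozzle_37 is at (242,203) and the board at (163,187). Descending.

Emit:
drive_tool(moves=[60, 0, 0, 48, 0, 0, 0, 60, 0, 0, 48, 0, 0, 0, 60, 0, 0, 48, 0, 0, 0, 60, 0, 0, 35, 0, 0, 0, 60, 0, 0, 12, 0, 0, 0, 15, 0, 0, 0, 0, 0, 0, 15, 0, 0, 0, 0, 0, 0, 15, 0, 0, 0, 0, 0, 0], grip_force=30)

```text
t: 2.15
tool_pos: [0.449, -0.2761, 0.2165]
orientation: [3.139, -0.0, 0.005]
force: [0.7, -0.1, 0.1]
opening: 0.0404
gripper_force: 0.0
```

Emit:
drive_tool(moves=[15, 0, 0, 0, 0, 0, 0, 15, 0, 0, 0, 0, 0, 0, 15, 0, 0, 0, 0, 0, 0])

```text
t: 2.45
tool_pos: [0.4486, -0.2752, 0.2152]
orientation: [3.14, 0.001, 0.003]
force: [-0.3, 2.0, 6.4]
opening: 0.0233
gripper_force: 30.0
```

Emit:
drive_tool(moves=[15, 0, 0, -30, 0, 0, 0, 15, 0, 0, -45, 0, 0, 0, 15, 0, 0, -25, 0, 0, 0, 15, 27, -38, 0, 0, 0, 0, 15, 27, -38, 0, 0, 0, 0, 15, 27, -38, 0, 0, 0, 0, 15, 27, -38, 0, 0, 0, 0])

```text
t: 3.15
tool_pos: [0.5567, -0.1215, 0.3141]
orientation: [3.141, -0.0, 0.001]
force: [0.5, -0.3, -0.6]
opening: 0.0233
gripper_force: 30.0
```

Emit:
drive_tool(moves=[15, 27, -38, 0, 0, 0, 0, 15, 27, -38, 0, 0, 0, 0, 15, 25, -38, 0, 0, 0, 0, 15, 0, 0, 0, 0, 0, 0, 15, 0, 0, 0, 0, 0, 0, 15, 0, 0, 0, 0, 0, 0, 15, 0, 0, 0, 0, 0, 0, 15, 0, 0, 0, 0, 0, 0])

```text
t: 3.95
tool_pos: [0.6346, -0.0101, 0.3139]
orientation: [3.141, -0.002, 0.0]
force: [0.7, -0.1, 0.1]
opening: 0.0232
gripper_force: 30.0
```

```bash
python3 - <<'E'
from h import *
s=robot.read_state(); print(s['t'],s['tool_pos'].round(4),s['orientation'].round(3),s['opening'])
c=cam('wrist'); save(c,'w2.png')
m=(c['color'].max(2)<60).astype(np.uint8)
k,_,st,ce=cv2.connectedComponentsWithStats(m)
P=cloud(c)
for i in range(1,k):
    if st[i,4]>300: print(st[i],plane(c,[ce[i]],.012)[0].round(4))
q=P[(P[...,2]>.13)&(P[...,2]<.158)&(abs(P[...,0]-s['tool_pos'][0])<.02)&(abs(P[...,1]-s['tool_pos'][1])<.02)]
print(len(q),q.min(0).round(4),q.max(0).round(4)) if len(q) else 0
E
```

```text
3.95 [ 0.6346 -0.0101  0.3139] [ 3.141e+00 -2.000e-03  0.000e+00] 0.023171371989489025
[  0   0  24  47 820] [0.7994 0.27   0.012 ]
[ 165    0   90   88 1586] [0.7735 0.0825 0.012 ]
[593   0  47  21 771] [ 0.8118 -0.2778  0.012 ]
[ 364  169   58   56 2491] [ 0.6396 -0.0863  0.012 ]
[ 138  171   56   55 2334] [0.6381 0.1472 0.012 ]
[ 214  171   56   54 2357] [0.6388 0.0693 0.012 ]
[ 290  170   56   40 1335] [ 0.649 -0.009  0.012]
[438 182  34  30 731] [ 0.6396 -0.1495  0.012 ]
[  272   236   341   111 15927] [ 0.5235 -0.1393  0.012 ]
[   24   256   254    91 12774] [0.5168 0.1426 0.012 ]
[    0   327   640    73 22761] [ 0.4029 -0.0133  0.012 ]
2452 [ 0.623  -0.0301  0.13  ] [0.648  0.0099 0.1579]
```

View pics/w2.png

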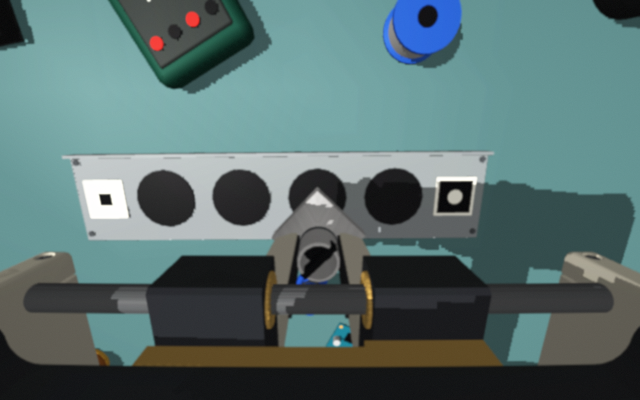

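The wrist view confirms the small-square label at (105,200) and the big-square one at (455,197). The held nozzle_46 is upright over the third pad, offset about 2 mm in x. Lowering it.

Emit:
drive_tool(moves=[15, 2, -1, 35, 0, 0, 0, 15, 0, 0, 35, 0, 0, 0, 15, 0, 0, 12, 0, 0, 0, 15, 0, 0, 5, 0, 0, 0, 15, 0, 0, 0, 0, 0, 0, 15, 0, 0, 0, 0, 0, 0, 15, 0, 0, 0, 0, 0, 0])

```text
t: 4.7
tool_pos: [0.6373, -0.0082, 0.2277]
orientation: [3.141, -0.0, 0.002]
force: [-0.8, -0.1, -1.1]
opening: 0.0234
gripper_force: 30.0
```

Emit:
drive_tool(moves=[44, 0, 0, 0, 0, 0, 0, 44, 0, 0, 0, 0, 0, 0, 44, 0, 0, 0, 0, 0, 0, 44, 0, 0, -20, 0, 0, 0, 44, 0, 0, -40, 0, 0, 0, 44, 0, 0, -40, 0, 0, 0, 44, 0, 0, 0, 0, 0, 0])

```text
t: 5.4
tool_pos: [0.6391, -0.0081, 0.3347]
orientation: [3.14, 0.001, 0.018]
force: [0.6, 0.3, 0.5]
opening: 0.0443
gripper_force: 0.0
```

Emit:
drive_tool(moves=[60, -34.5, 27, 0, 0, 0, 0, 60, -34.5, 27, 0, 0, 0, 0, 60, -34.5, 27, 0, 0, 0, 0, 60, -34.5, 27, 0, 0, 0, 0, 60, -34.5, 27, 0, 0, 0, 0, 60, -34, 27, 0, 0, 0, 0, 60, 0, 0, 0, 0, 0, 0, 60, 0, 0, 0, 0, 0, 0])

```text
t: 6.2
tool_pos: [0.4301, -0.1705, 0.3269]
orientation: [3.141, -0.003, 0.002]
force: [0.8, -0.4, 0.7]
opening: 0.0597
gripper_force: 0.0
```

Emit:
drive_tool(moves=[60, 0, 0, 0, 0, 0, 0, 60, 0, 0, 0, 0, 0, 0, 60, 0, 0, 0, 0, 0, 0])

```text
t: 6.5
tool_pos: [0.4312, -0.1693, 0.3266]
orientation: [-3.141, -0.003, 0.0]
force: [0.4, 0.3, -0.3]
opening: 0.0599
gripper_force: 0.0
```

```bash
cat > tops.py <<'E'
from h import *
s=robot.read_state(); print(s['t'],s['tool_pos'].round(4),s['orientation'].round(3),s['opening'])
for n in ['wrist','scene','side']:
    c=cam(n); P=cloud(c); m=(P[...,2]>.044)&(P[...,2]<.07)
    k,l,st,ce=cv2.connectedComponentsWithStats(m.astype(np.uint8))
    for i in range(1,k):
        q=P[l==i]; w=np.ptp(q,axis=0); x=((q.min(0)+q.max(0))/2)
        if st[i,4]>40 and w.max()<.032 and .3<x[0]<.7 and abs(x[1])<.3: print(n,x.round(4),w.round(3),np.median(c['color'][l==i],axis=0))
E
python3 tops.py
```

```text
6.5 [ 0.4312 -0.1693  0.3266] [-3.141e+00 -3.000e-03  0.000e+00] 0.05988248578888374
wrist [ 0.5402 -0.0009  0.0494] [0.023 0.025 0.011] [33. 40. 82.]
wrist [0.5137 0.0765 0.0496] [0.025 0.026 0.011] [43. 27. 19.]
wrist [0.431  0.0607 0.0493] [0.025 0.025 0.01 ] [82. 83. 82.]
wrist [ 0.4297 -0.1706  0.0491] [0.024 0.023 0.01 ] [98.5 99.  98. ]
scene [0.422  0.1608 0.049 ] [0.025 0.027 0.01 ] [105. 108. 107.]
scene [0.3415 0.0661 0.049 ] [0.026 0.025 0.009] [74.5 34.  95. ]
scene [0.4314 0.0612 0.0488] [0.026 0.027 0.009] [110.5 111.5 109. ]
scene [0.5144 0.0747 0.0486] [0.021 0.026 0.009] [72. 42. 22.]
scene [ 0.5421 -0.001   0.0489] [0.023 0.028 0.01 ] [ 20.  53. 115.]
scene [ 0.6374 -0.0102  0.0547] [0.024 0.026 0.021] [114.  111.5 110. ]
scene [ 0.4299 -0.1712  0.049 ] [0.024 0.025 0.01 ] [110. 107. 106.]
side [ 0.4285 -0.1703  0.0489] [0.023 0.027 0.009] [125.5 129.5 128.5]
side [ 0.6357 -0.0064  0.0548] [0.024 0.028 0.021] [156.  153.5 152.5]
side [ 0.5388 -0.0014  0.049 ] [0.024 0.027 0.01 ] [ 49.  80. 133.]
side [0.4283 0.0613 0.0489] [0.024 0.026 0.009] [144.5 146.5 146.5]
side [0.5122 0.0767 0.0491] [0.026 0.027 0.01 ] [91.5 70.  49.5]
side [0.3363 0.0664 0.0492] [0.024 0.028 0.01 ] [101.  65. 122.]
side [0.4193 0.1601 0.049 ] [0.024 0.027 0.01 ] [145.5 148.  146.5]
```

nozzle_46 stands within 2 mm of its pad centre, going by each camera's own pad positions. nozzle_37 next.

Emit:
drive_tool(moves=[60, -1, 1, 40, 0, 0, 0, 60, 0, 0, 40, 0, 0, 0, 60, 0, 0, 25, 0, 0, 0, 60, 0, 0, 8, 0, 0, 0, 60, 0, 0, 0, 0, 0, 0, 15, 0, 0, 0, 0, 0, 0, 15, 0, 0, 0, 0, 0, 0, 15, 0, 0, 0, 0, 0, 0])

```text
t: 7.45
tool_pos: [0.4302, -0.1714, 0.2153]
orientation: [3.14, 0.001, 0.004]
force: [-0.2, 0.6, -0.8]
opening: 0.0406
gripper_force: 0.0
```

Emit:
drive_tool(moves=[15, 0, 0, 0, 0, 0, 0, 15, 0, 0, 0, 0, 0, 0, 15, 0, 0, 0, 0, 0, 0, 15, 0, 0, 0, 0, 0, 0])

```text
t: 7.85
tool_pos: [0.4297, -0.1711, 0.2142]
orientation: [3.141, 0.0, 0.001]
force: [-0.6, 0.6, 4.3]
opening: 0.0232
gripper_force: 30.0
```

Emit:
drive_tool(moves=[15, 0, 0, -30, 0, 0, 0, 15, 0, 0, -45, 0, 0, 0, 15, 0, 0, -25, 0, 0, 0, 15, 30, -34, 0, 0, 0, 0, 15, 30, -34, 0, 0, 0, 0, 15, 30, -34, 0, 0, 0, 0, 15, 30, -34, 0, 0, 0, 0, 15, 30, -34, 0, 0, 0, 0])

```text
t: 8.65
tool_pos: [0.5803, 0.0006, 0.3133]
orientation: [3.142, 0.0, -0.001]
force: [0.5, -1.3, -1.3]
opening: 0.023
gripper_force: 30.0
```

Emit:
drive_tool(moves=[15, 29, -35, 0, 0, 0, 0, 15, 29, -35, 0, 0, 0, 0, 15, 0, 0, 0, 0, 0, 0, 15, 0, 0, 0, 0, 0, 0, 15, 0, 0, 0, 0, 0, 0, 15, 0, 0, 0, 0, 0, 0, 15, 0, 0, 0, 0, 0, 0])

```text
t: 9.35
tool_pos: [0.637, 0.068, 0.3142]
orientation: [3.142, -0.002, 0.001]
force: [-0.4, -0.1, -1.3]
opening: 0.0234
gripper_force: 30.0
```

Emit:
drive_tool(moves=[15, 0.5, -0.5, 35, 0, 0, 0, 15, 0, 0, 35, 0, 0, 0, 15, 0, 0, 12, 0, 0, 0, 15, 0, 0, 5, 0, 0, 0, 15, 0, 0, 0, 0, 0, 0, 15, 0, 0, 0, 0, 0, 0, 15, 0, 0, 0, 0, 0, 0])

```text
t: 10.05
tool_pos: [0.6384, 0.0694, 0.228]
orientation: [-3.142, -0.0, -0.003]
force: [0.1, 0.8, 0.3]
opening: 0.0236
gripper_force: 30.0
```

Emit:
drive_tool(moves=[44, 0, 0, 0, 0, 0, 0, 44, 0, 0, 0, 0, 0, 0, 44, 0, 0, 0, 0, 0, 0, 44, 0, 0, -20, 0, 0, 0, 44, 0, 0, -40, 0, 0, 0, 44, 0, 0, -40, 0, 0, 0])

```text
t: 10.65
tool_pos: [0.6374, 0.0695, 0.3267]
orientation: [3.142, 0.0, -0.004]
force: [1.5, 0.2, -0.1]
opening: 0.0439
gripper_force: 0.0
```

Emit:
drive_tool(moves=[50, -42, 2, 0, 0, 0, 0, 50, -42, 2, 0, 0, 0, 0, 50, -42, 2, 0, 0, 0, 0, 50, -42, 1, 0, 0, 0, 0, 50, -40, 1, 0, 0, 0, 0, 50, 0, 0, 0, 0, 0, 0, 50, 0, 0, 0, 0, 0, 0, 50, 0, 0, 0, 0, 0, 0])

```text
t: 11.45
tool_pos: [0.4308, 0.0615, 0.3276]
orientation: [-3.142, -0.0, -0.003]
force: [-0.3, 0.0, 0.1]
opening: 0.0499
gripper_force: 0.0
```

Emit:
drive_tool(moves=[50, 0, 0, 0, 0, 0, 0, 50, 0, 0, 0, 0, 0, 0])

```text
t: 11.65
tool_pos: [0.4308, 0.0615, 0.3269]
orientation: [-3.142, -0.0, 0.0]
force: [-0.1, 0.3, 0.9]
opening: 0.0501
gripper_force: 0.0
```

```bash
python3 tops.py | grep -v -e '0.54' -e '0.51'
```

```text
11.65 [0.4308 0.0615 0.3269] [-3.142 -0.     0.   ] 0.05013230868020855
wrist [0.4311 0.0606 0.0493] [0.025 0.023 0.011] [103.5 103.  102. ]
wrist [0.421  0.1601 0.0492] [0.024 0.025 0.01 ] [95.5 95.5 95. ]
wrist [0.3504 0.0666 0.0481] [0.004 0.018 0.008] [52.5 26.  69.5]
scene [0.4229 0.1592 0.0488] [0.023 0.027 0.009] [103.5 107.  107.5]
scene [0.3412 0.0655 0.0487] [0.025 0.026 0.009] [73. 33. 92.]
scene [0.4315 0.0605 0.049 ] [0.025 0.025 0.01 ] [ 98. 100.  98.]
scene [0.6383 0.068  0.0547] [0.025 0.029 0.021] [111. 108. 106.]
scene [ 0.6378 -0.0098  0.0546] [0.024 0.027 0.021] [110. 107. 106.]
side [ 0.6353 -0.0077  0.0547] [0.025 0.026 0.021] [158. 155. 154.]
side [ 0.5389 -0.0009  0.0492] [0.024 0.026 0.01 ] [ 49.  81. 134.]
side [0.6359 0.07   0.055 ] [0.024 0.027 0.022] [159. 155. 154.]
side [0.4283 0.0609 0.0495] [0.024 0.027 0.011] [128. 127. 127.]
side [0.3364 0.0672 0.0488] [0.024 0.026 0.009] [102.  65. 123.]
side [0.4192 0.1602 0.0492] [0.023 0.028 0.01 ] [148. 151. 150.]
```

Emit:
drive_tool(moves=[50, 0, 0, 40, 0, 0, 0, 50, 0, 0, 40, 0, 0, 0, 50, 0, 0, 25, 0, 0, 0, 50, 0, 0, 8, 0, 0, 0, 50, 0, 0, 0, 0, 0, 0, 15, 0, 0, 0, 0, 0, 0, 15, 0, 0, 0, 0, 0, 0, 15, 0, 0, 0, 0, 0, 0])

```text
t: 12.6
tool_pos: [0.4308, 0.0615, 0.2153]
orientation: [-3.142, -0.0, -0.004]
force: [-0.1, -0.2, -0.0]
opening: 0.0306
gripper_force: 0.0
```

Emit:
drive_tool(moves=[15, 0, 0, 0, 0, 0, 0, 15, 0, 0, 0, 0, 0, 0, 15, 0, 0, 0, 0, 0, 0, 15, 0, 0, 0, 0, 0, 0])

```text
t: 13.0
tool_pos: [0.4305, 0.0615, 0.2147]
orientation: [-3.141, -0.0, -0.003]
force: [-0.2, -0.2, 6.4]
opening: 0.023
gripper_force: 29.9
```

Emit:
drive_tool(moves=[15, 0, 0, -30, 0, 0, 0, 15, 0, 0, -45, 0, 0, 0, 15, 0, 0, -25, 0, 0, 0, 15, 42, -17, 0, 0, 0, 0, 15, 42, -17, 0, 0, 0, 0, 15, 42, -17, 0, 0, 0, 0, 15, 42, -17, 0, 0, 0, 0, 15, 40, -18, 0, 0, 0, 0])

```text
t: 13.8
tool_pos: [0.6394, 0.1482, 0.313]
orientation: [3.141, 0.0, -0.001]
force: [0.0, -0.8, 0.0]
opening: 0.0234
gripper_force: 29.9
```

Emit:
drive_tool(moves=[15, 0, 0, 0, 0, 0, 0, 15, 0, 0, 0, 0, 0, 0, 15, 0, 0, 0, 0, 0, 0, 15, 0, 0, 0, 0, 0, 0, 15, 0, 0, 0, 0, 0, 0])

```text
t: 14.3
tool_pos: [0.6373, 0.1472, 0.3149]
orientation: [-3.141, 0.0, -0.002]
force: [0.9, -0.2, 0.0]
opening: 0.0234
gripper_force: 29.9
```

Emit:
drive_tool(moves=[15, 0, 0, 35, 0, 0, 0, 15, 0, 0, 35, 0, 0, 0, 15, 0, 0, 12, 0, 0, 0, 15, 0, 0, 5, 0, 0, 0, 15, 0, 0, 0, 0, 0, 0, 15, 0, 0, 0, 0, 0, 0, 15, 0, 0, 0, 0, 0, 0])

```text
t: 15.0
tool_pos: [0.6384, 0.1476, 0.2282]
orientation: [-3.141, -0.0, -0.003]
force: [-0.5, 0.4, -0.7]
opening: 0.0233
gripper_force: 30.0
```

Emit:
drive_tool(moves=[44, 0, 0, 0, 0, 0, 0, 44, 0, 0, 0, 0, 0, 0, 44, 0, 0, 0, 0, 0, 0, 44, 0, 0, -20, 0, 0, 0, 44, 0, 0, -40, 0, 0, 0, 44, 0, 0, -40, 0, 0, 0])

```text
t: 15.6
tool_pos: [0.6374, 0.1475, 0.3267]
orientation: [3.141, 0.0, -0.004]
force: [0.6, -0.1, 1.5]
opening: 0.044
gripper_force: 0.0
```

Emit:
drive_tool(moves=[50, -44, -2, 0, 0, 0, 0, 50, -43, -2, 0, 0, 0, 0, 50, -43, -3, 0, 0, 0, 0, 50, -43, -3, 0, 0, 0, 0, 50, -43, -3, 0, 0, 0, 0, 50, 0, 0, 0, 0, 0, 0, 50, 0, 0, 0, 0, 0, 0, 50, 0, 0, 0, 0, 0, 0])

```text
t: 16.4
tool_pos: [0.4229, 0.1606, 0.3276]
orientation: [-3.141, -0.0, -0.003]
force: [-1.1, 0.6, -0.5]
opening: 0.0502
gripper_force: 0.0
```

```bash
python3 tops.py | grep -v -e '0.54' -e '0.51'
```

```text
16.4 [0.4229 0.1606 0.3276] [-3.141e+00 -0.000e+00 -3.000e-03] 0.0502150302602595
wrist [0.4211 0.1598 0.0493] [0.024 0.024 0.01 ] [113.  111.5 110. ]
scene [0.422  0.1591 0.0489] [0.024 0.026 0.009] [98. 98. 96.]
scene [0.3418 0.0666 0.0486] [0.027 0.026 0.009] [72. 31. 91.]
scene [0.6383 0.0678 0.0545] [0.025 0.027 0.021] [109. 107. 105.]
scene [ 0.637  -0.0103  0.0548] [0.024 0.028 0.021] [109. 106. 105.]
side [ 0.6355 -0.0084  0.0555] [0.024 0.028 0.023] [158. 156. 156.]
side [ 0.5386 -0.0006  0.049 ] [0.024 0.026 0.01 ] [ 49.  82. 135.]
side [0.6357 0.0698 0.0549] [0.024 0.029 0.022] [159.5 156.  155. ]
side [0.3363 0.0667 0.0492] [0.024 0.027 0.01 ] [103.   64.5 124.5]
side [0.4193 0.1605 0.0492] [0.023 0.026 0.01 ] [127. 126. 126.]
```

Emit:
drive_tool(moves=[50, -1, 0.5, 40, 0, 0, 0, 50, 0, 0, 40, 0, 0, 0, 50, 0, 0, 25, 0, 0, 0, 50, 0, 0, 8, 0, 0, 0, 50, 0, 0, 0, 0, 0, 0, 15, 0, 0, 0, 0, 0, 0, 15, 0, 0, 0, 0, 0, 0, 15, 0, 0, 0, 0, 0, 0])

```text
t: 17.35
tool_pos: [0.4218, 0.1602, 0.2153]
orientation: [-3.141, -0.0, -0.004]
force: [0.3, -0.7, 0.1]
opening: 0.0308
gripper_force: 0.0
```

Emit:
drive_tool(moves=[15, 0, 0, 0, 0, 0, 0, 15, 0, 0, 0, 0, 0, 0, 15, 0, 0, 0, 0, 0, 0, 15, 0, 0, 0, 0, 0, 0])

```text
t: 17.75
tool_pos: [0.4215, 0.1602, 0.2149]
orientation: [-3.141, -0.001, -0.003]
force: [-0.6, -1.0, 6.6]
opening: 0.0232
gripper_force: 30.0
```

Emit:
drive_tool(moves=[15, 0, 0, -30, 0, 0, 0, 15, 0, 0, -45, 0, 0, 0, 15, 0, 0, -25, 0, 0, 0, 15, 31, 35, 0, 0, 0, 0, 15, 31, 35, 0, 0, 0, 0, 15, 31, 35, 0, 0, 0, 0, 15, 31, 35, 0, 0, 0, 0, 15, 31, 35, 0, 0, 0, 0])

```text
t: 18.55
tool_pos: [0.5768, -0.0166, 0.3137]
orientation: [-3.141, -0.0, -0.0]
force: [0.9, 0.6, -0.5]
opening: 0.0236
gripper_force: 30.0
```

Emit:
drive_tool(moves=[15, 31, 36, 0, 0, 0, 0, 15, 31, 36, 0, 0, 0, 0, 15, 0, 0, 0, 0, 0, 0, 15, 0, 0, 0, 0, 0, 0, 15, 0, 0, 0, 0, 0, 0, 15, 0, 0, 0, 0, 0, 0, 15, 0, 0, 0, 0, 0, 0])

```text
t: 19.25
tool_pos: [0.6376, -0.0859, 0.3144]
orientation: [3.142, 0.003, 0.001]
force: [0.5, -0.5, -1.1]
opening: 0.0235
gripper_force: 30.0
```

Emit:
drive_tool(moves=[15, 0, 1, 35, 0, 0, 0, 15, 0, 0, 35, 0, 0, 0, 15, 0, 0, 12, 0, 0, 0, 15, 0, 0, 5, 0, 0, 0, 15, 0, 0, 0, 0, 0, 0, 15, 0, 0, 0, 0, 0, 0, 15, 0, 0, 0, 0, 0, 0])

```text
t: 19.95
tool_pos: [0.6385, -0.0879, 0.2281]
orientation: [3.141, 0.001, 0.003]
force: [-0.1, -0.2, -0.3]
opening: 0.0234
gripper_force: 30.0
```

Emit:
drive_tool(moves=[44, 0, 0, 0, 0, 0, 0, 44, 0, 0, 0, 0, 0, 0, 44, 0, 0, 0, 0, 0, 0, 44, 0, 0, -20, 0, 0, 0, 44, 0, 0, -40, 0, 0, 0, 44, 0, 0, -40, 0, 0, 0])

```text
t: 20.55
tool_pos: [0.6374, -0.0879, 0.3267]
orientation: [-3.141, -0.0, 0.004]
force: [0.6, 0.2, 0.5]
opening: 0.0444
gripper_force: 0.0
```

Emit:
drive_tool(moves=[60, -45, 0, -20, 0, 0, 0, 60, -45, 0, -20, 0, 0, 0, 60, -45, 0, 0, 0, 0, 0, 60, 0, 0, 0, 0, 0, 0, 60, 0, 0, 0, 0, 0, 0, 60, 0, 0, 0, 0, 0, 0])

```text
t: 21.15
tool_pos: [0.5038, -0.0882, 0.3675]
orientation: [3.141, 0.0, 0.003]
force: [0.8, -0.6, 0.1]
opening: 0.0599
gripper_force: 0.0
```

```bash
python3 tops.py; python3 - <<'E'
from h import *
a=cam('wrist')['color'];b=cam('scene')['color'][130:300,190:470]
cv2.imwrite('pics/end.png',cv2.resize(b,None,fx=2.8,fy=2.8)[:,:,::-1]); cv2.imwrite('pics/endw.png',a[:,:,::-1])
E
```

```text
21.15 [ 0.5038 -0.0882  0.3675] [3.141e+00 0.000e+00 3.000e-03] 0.05987662842019161
wrist [0.6385 0.1469 0.0554] [0.025 0.025 0.023] [76. 75. 74.]
wrist [0.638  0.0694 0.0555] [0.024 0.024 0.023] [77. 77. 76.]
wrist [ 0.6374 -0.008   0.0555] [0.024 0.024 0.023] [78. 77. 77.]
wrist [ 0.6372 -0.0879  0.0554] [0.024 0.023 0.023] [83. 82. 81.]
wrist [ 0.5409 -0.0015  0.0493] [0.023 0.024 0.01 ] [ 30.  48. 106.]
wrist [0.5139 0.0764 0.0494] [0.026 0.023 0.011] [47.5 30.5 26. ]
scene [0.3408 0.0644 0.0487] [0.025 0.026 0.009] [71.5 33.5 90.5]
scene [0.6392 0.147  0.0548] [0.025 0.028 0.021] [114. 112. 110.]
scene [0.5138 0.0742 0.0488] [0.023 0.025 0.009] [70.5 42.  20.5]
scene [0.6385 0.0685 0.0546] [0.025 0.026 0.02 ] [113. 110. 109.]
scene [ 0.5416 -0.0009  0.0484] [0.023 0.027 0.008] [ 19.  52. 113.]
scene [ 0.6375 -0.0102  0.0547] [0.023 0.026 0.021] [113.  110.5 110. ]
scene [ 0.6366 -0.0895  0.0545] [0.024 0.026 0.021] [114. 112. 110.]
side [ 0.6349 -0.0867  0.0548] [0.024 0.031 0.022] [155. 154. 153.]
side [ 0.6354 -0.0072  0.0551] [0.024 0.028 0.022] [157.5 154.5 153.5]
side [ 0.5387 -0.0012  0.049 ] [0.024 0.029 0.01 ] [ 49.  81. 133.]
side [0.6359 0.071  0.0548] [0.025 0.026 0.022] [157. 154. 153.]
side [0.5122 0.077  0.0488] [0.025 0.026 0.01 ] [91.  70.  49.5]
side [0.3363 0.0663 0.0495] [0.024 0.029 0.01 ] [100.  64. 122.]
side [0.6356 0.1489 0.055 ] [0.025 0.028 0.022] [158. 154. 153.]
```

View pics/end.png

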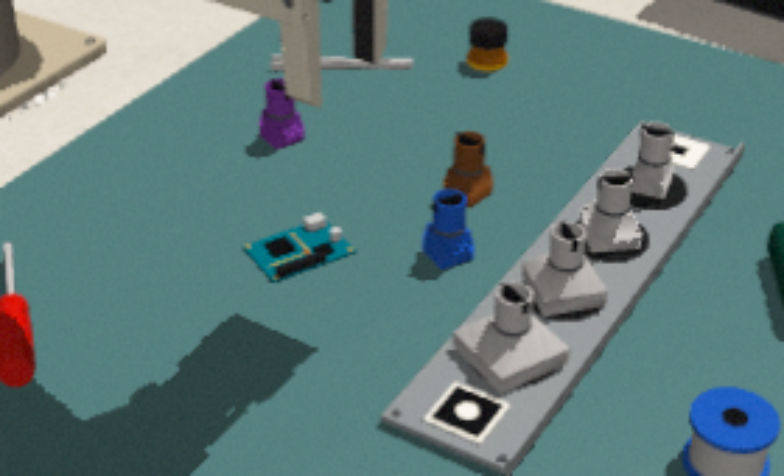

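View pics/endw.png

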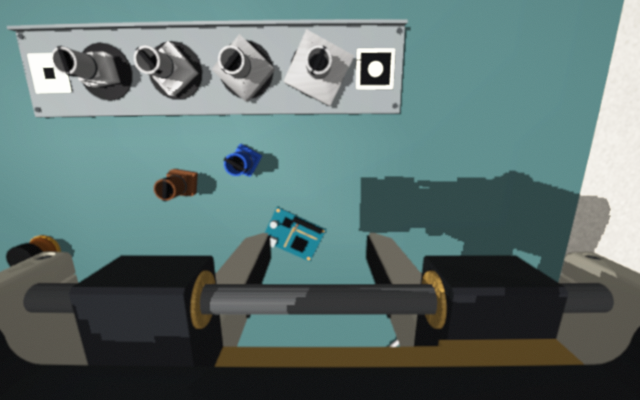

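Both views show all four nozzles upright and centred to about 2 mm. They run in order from 28 at the small-square label, wrist pixel (50,73), to 55 at the big-square label (375,68). The board and the look-alikes are where they were.

```bash
python3 -c "
from plant import robot
print(robot.close_job())"
```

```text
the job is handed in; nothing more can be done
None
```

The four nozzles are upright on their pads, about 2 mm off centre at most, ordered smallest to largest from the small-square label; the board was not moved, and the job was handed in at about 21 s.

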